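# Clamp the bread board to the counter

### The arm

A 7-joint arm with a two-finger parallel gripper is mounted at the origin on the work surface. World frame = base frame: x ahead of the robot, y to its left, z up, the work surface at z = 0. Lengths are in m, angles in rad, forces in N, time in s.
With the tool pointing down it reaches from about 0.375 to 0.925 m from the base axis. Payload 3.1 kg.
Tool frame: the origin (TCP) lies at the very end of the fingers, on their centre line; the grasp point (between the pads) lies bot.pinch_z behind it (bot.pinch_z is the distance from the TCP to the grasp point, in m); y points along the fingers, x is the direction in which the jaws open and shut, and the axes are right-handed (so a half turn about y gives the same grasp; the last joint's range is limited). The gripper opens to 85 mm and grips with 20 to 120 N. Pads are 22 mm wide; open, the fingers measure 114 mm over their backs; the gripper's body (76 mm by 85 mm) begins 54 mm behind the grasp point. The pads swing forward as they close: fully open they stand 13 mm farther back than shut.
Start: joints at [1.186, 0.383, 0.044, 1.598, -0.018, 1.161, -0.05], TCP at [0.184, -0.623, 0.231] pointing down, gripper open.
Joint ranges: [-2.61, 2.61], [-0.41, 2.15], [-1.48, 1.57], [0, 2.5], [-1.57, 4.71], [0.05, 1.97], [-2.85, 2.85]. Speed limits (rad/s): [2.79, 2.79, 3.14, 3.14, 3.14, 3.14, 3.14].

### API

Orientations are given as a unit quaternion [w, x, y, z].
In Python, from bench import bot, optics, ticket gives the robot as it stands. The module is installed in compiled form; this text tells all that it offers.
- The arm moves only by the tool drive_tool, never from a script. Its argument "moves" is a list of rows, each an object of numbers: "dx", "dy", "dz": the shift along the tool's x, y, z in mm; "twist": the turn about the tool's y in rad; "jaw": the finger opening in mm, from 0 to 85.4. In form: [{"dx": .., "dy": .., "dz": .., "twist": .., "jaw": ..}, ...]. A call has 1 to 12 rows; each row is the pose to reach, as a shift and turn from the pose commanded when the call began, along the tool's axes at that moment; what a row does not reach only later rows make up. A row lasts 1/8 s, in which the tool goes at most 62.5 mm and 10.7 degrees, less where a joint would pass 70% of its speed; a pose out of reach is approached as far as the arm can. A call with a gripper value outside its range is refused whole. The fingers move at their own pace and stop on an object; the grip force is fixed at half the most. Time passes only in rows, so rows that repeat a pose let the fingers close. It gives the time, the measured TCP pose, the force and the opening at its end, in the units of the state.
- bot.get_obs(): the state, without advancing time (a new reading comes with each control period).
- optics.read_camera(name): name is "scene" or "top" or "wrist"; returns a dict with "frame" (400x640x3 uint8, red, green, blue), "K" (3x3 intrinsics, pixels), "D" ([k1, k2, p1, p2, k3] as OpenCV has them; the pictures are not rectified), "extrinsics" (4x4, takes a point from world to camera coordinates); the wrist camera has in their place "mount" (4x4, takes a point from camera to tool coordinates, whose origin is the TCP and whose axes are the tool frame's). Camera axes: x right, y down, z forward; pixel columns grow to the right and rows downward; lengths in m; the calibration is good to about 2 mm. A picture is of the moment at which its call begins: read the wrist's pose just before it. There is no depth.
- ticket.hand_in(): hands the job in, once; it reports no verdict.
Trained networks look in a picture, given as the dict that the camera call returned (one of the last four; its "shot" number tells which), for a name from the list of things; names that differ only in an ending like _2 or _b are one class to them, and where a whole thing is asked for, a point or a joint stands for the part that bears it (a point fixed in the world has none). Each returns a list of dicts, best first, with "p" (0 to 1); they miss things now and then, are a little off and sometimes report something else, mostly with a low value. They report only what shows in the picture. A call takes as long as a camera call. They do not tell look-alikes from the thing itself.
- optics.trace(picture, name): "mask" (400x640 bool, what is visible of it) and "location" ([column, row] in pixels, amid what is visible of it).
The state is a dict: "t": time; "joint_positions": joint angles; "qvel": joint speeds; "joint_efforts": joint torques, N m; "eef_pos": TCP position; "orientation": TCP orientation; "wrist_force": force on the tool from outside, world axes, zero at the start; "moment": the same for the moment, N m; "width": finger opening in m.
Only numpy, scipy, OpenCV 4.12 (cv2) and the standard library are available. Lean on these libraries where they do the work, as an engineer would, in place of code of your own. Each camera call takes 0.05 s, during which the arm holds its last target. There are 200 camera calls.

### The job

Fix the bread board to the counter for slicing: push its tail in under the hold-down clamp until the end butts fully home against the clamp's column, centred and square to it, then turn the clamp's T-bar clockwise until the pad meets the board and snug it down by feel, firm enough that the board cannot shift but not so hard that the pad dents the wood. Let go of it all and leave the boxes, tin, canister and spatula where they are.

Things in the scene. Friction and masses are not known exactly. Their poses are not given: they have to be found in the camera images.
- fence (a point): Middle of the raised dark wooden fence across one end of the bread board, half-way up (40 mm above the counter). x along the board towards its tail, z up. The fence is 18 mm thick (x), 130 mm long (y), top 62 mm above the counter: grip the board here, fingertips clear of the board's face below. The end face of the tail is 280 mm ahead (+x).
- tail_end (a point): Middle of the end face of the board's tail, 9 mm above the counter; x points out of the end, along the board, z up. The tail is 56 mm wide and stands out 90 mm from the slab, opposite the fence.
- board: The brown bread board, flat on the counter: slab 210 mm (x) by 150 mm (y), origin under its middle, x towards the tail (end face at x = +195 mm; fence at x = -85 mm), z up. Hand-planed: nominally 18 mm thick, but anything from 15 to 21 mm, not measured. Weighs 0.6 to 1.1 kg.
- stop (a point): Point on the front face of the clamp's column where the middle of the tail's end has to butt, 9 mm above the counter. x points horizontally into the column, the way the tail is pushed; z up. The column is 44 mm wide. The clamp screw's upright axis is 58 mm in front of the face (x = -58 mm).
- clamp: Dark cast-iron hold-down clamp bolted to the counter: column and an arm overhanging its open throat; origin on the counter under the middle of the column's front face, x into the column. The arm ends in a 42 mm round boss about the screw, reaching to x = -79 mm; undersides of arm and boss 80 mm, tops 124 mm above the counter.
- spindle: Foot of the clamp's screw with its round rubber-faced pad, 36 mm diameter; origin at the middle of the pad's underside (as it is while clear of the board). Starts 24 to 28 mm above the counter. It only moves up and down, without turning. Pad, frame and wood give a little under load, about 1 mm for 65 N.
- tbar (a point): Middle of the steel T-bar on top of the screw, 142 mm above the pad's underside; turns and sinks with the screw; x along the bar (both ends alike), z up. Bar 10 mm thick, 130 mm long, a 17 mm ball at each end, 24 mm hub. Push it round with closed fingers beside it 45 to 50 mm from its middle, or grip it. Over 25 mm of free height under it throughout.
- handle: The clamp's screw with its T-bar. Clockwise from above lowers the pad, 10 mm a turn. Turning takes 0.15 N m with the pad clear (3 N at 50 mm), then 0.17 N m more per radian once the pad bears on the board (read at rest, up to 0.05 less). Snug is 0.21 to 0.29 N m while turning (4.2 to 5.8 N at 50 mm), best 0.26; above 0.34 (7 N) the pad dents the wood. It stays where left.
- snack_red: Bystander: red plastic snack box with lid, 80 x 110 x 53 mm, loose; origin under its middle. Leave alone.
- snack_yellow: Bystander: yellow plastic snack box with lid, 80 x 110 x 53 mm, loose; origin under its middle. Leave alone.
- snack_green: Bystander: green plastic snack box with lid, 80 x 110 x 53 mm, loose; origin under its middle. Leave alone.
- snack_blue: Bystander: blue plastic snack box with lid, 80 x 110 x 53 mm, loose; origin under its middle. Leave alone.
- sandwich_tin: Bystander: stainless steel sandwich container with lid, 130 x 180 x 63 mm, loose; origin under its middle. Leave alone.
- canister: Bystander: white ceramic canister with wire-hinged lid, 105 mm diameter, 140 mm tall, loose; origin under its middle. Leave alone.
- spatula: Bystander: yellow silicone spatula, 270 mm long, lying loose. Leave alone.
Not all that is in view belongs to the job. Leave any turquoise look-alike of the clamp alone.

How it is judged:
By the outcome, as a careful person would: the job done as asked, in the order asked, and still so for the second after the job is handed in, with the robot touching nothing.
It also fails if it takes over 72 s, if anything falls off the work surface, if the arm or the gripper's body presses on something with over 40 N, if the wrist force passes 120 N, or if a joint passes its speed limit or range.

## Working session

There is one attempt and no reset: what is moved stays moved. The work goes in short steps, Python scripts to look and compute and a tool call to move; the robot and the scene stay as the last step left them, time stands still between calls to the robot, and variables do not carry over. Pictures are saved under pics/ and viewed, about 8 in all and at most 12, crops included, and the job is handed in when it is done.

Besides the shell and the picture viewer there is one more tool, called after "Request:" as name(argument=value, ...), one argument or row to a line, values as JSON. drive_tool: Moves the arm, as the interface text tells. Its arguments: {"type":"object","properties":{"moves":{"type":"array","items":{"type":"object","properties":{"dx":{"type":"number"},"dy":{"type":"number"},"dz":{"type":"number"},"twist":{"type":"number"},"jaw":{"type":"number"}}}}},"required":["moves"]}

```bash
mkdir -p pics; cat > h.py <<'E'
import numpy as np, cv2
from bench import bot, optics, ticket
from scipy.spatial.transform import Rotation as R
def tool():
    o=bot.get_obs(); q=o['orientation']; T=np.eye(4)
    T[:3,:3]=R.from_quat([q[1],q[2],q[3],q[0]]).as_matrix(); T[:3,3]=o['eef_pos']; return T
def cam(name):
    T=tool(); p=optics.read_camera(name)
    C2W=T@np.array(p['mount']) if 'mount' in p else np.linalg.inv(np.array(p['extrinsics']))
    return p,C2W
def toz(p,C2W,uv,z):
    uv=np.array(uv,float).reshape(-1,1,2)
    n=cv2.undistortPoints(uv,np.array(p['K'],float),np.array(p['D'],float))[:,0]
    d=np.c_[n,np.ones(len(n))]@C2W[:3,:3].T; o=C2W[:3,3]
    return o+d*((z-o[2])/d[:,2])[:,None]
def proj(p,C2W,X):
    W=np.linalg.inv(C2W)
    return cv2.projectPoints(np.array(X,float).reshape(-1,1,3),cv2.Rodrigues(W[:3,:3])[0],W[:3,3],np.array(p['K'],float),np.array(p['D'],float))[0][:,0]
def save(p,n): cv2.imwrite('pics/'+n+'.png',p['frame'][:,:,::-1])
E
cat > a.py <<'E'
from h import *
np.set_printoptions(precision=4,suppress=True)
o=bot.get_obs(); print(o, bot.pinch_z); print(tool())
ims=[]
for n in ['scene','top']:
    p,C=cam(n); ims.append(p['frame']); print(n,C[:3,3], C[:3,2])
    for k,z in [('board',.018),('fence',.04),('tail_end',.009),('stop',.009),('clamp',.124),('spindle',.026),('tbar',.168),('handle',.168),('snack_red',.05),('snack_blue',.05),('snack_green',.05),('snack_yellow',.05),('sandwich_tin',.06),('canister',.14),('spatula',.01)]:
        for r in optics.trace(p,k)[:2]:
            print(n,k,round(r['p'],2),r['location'],r['mask'].sum(),toz(p,C,r['location'],z)[0])
cv2.imwrite('pics/s.png',ims[0][:,:,::-1]);cv2.imwrite('pics/t.png',ims[1][:,:,::-1])
E
python3 a.py
```

```text
{'t': 0.0, 'joint_positions': array([ 1.1862,  0.3838,  0.0438,  1.5996, -0.0179,  1.1612, -0.0499]), 'qvel': array([-0.0026,  0.0003,  0.0005,  0.0014,  0.0002,  0.0017, -0.0016]), 'joint_efforts': array([ -0.0004, -43.3466,   1.0243, -24.9515,   0.0106,   0.0112,
         0.    ]), 'eef_pos': array([ 0.1836, -0.6225,  0.2299]), 'orientation': array([ 0.5669, -0.5658,  0.4242, -0.4226]), 'wrist_force': array([-0.4001, -0.4437, -1.0153]), 'moment': array([ 0.0104, -0.0322, -0.0281]), 'width': 0.08556221416501282} 0.0187
[[ 0.2829 -0.0009  0.9591  0.1836]
 [-0.9591  0.0025  0.2829 -0.6225]
 [-0.0026 -1.     -0.0001  0.2299]
 [ 0.      0.      0.      1.    ]]
scene [1.1348 0.3424 1.0433] [-0.5354 -0.2777 -0.7977]
scene board 0.58 [314.6, 213.8] 2964 [ 0.4992 -0.0104  0.018 ]
scene board 0.38 [461.4, 306.2] 1925 [0.6041 0.5067 0.018 ]
scene fence 0.79 [318.0, 211.9] 2981 [0.5012 0.0037 0.04  ]
scene tail_end 0.68 [315.2, 212.5] 2935 [ 0.4879 -0.0141  0.009 ]
scene tail_end 0.21 [386.8, 209.8] 219 [0.3725 0.1994 0.009 ]
scene stop 0.88 [406.8, 236.6] 1525 [0.4449 0.2943 0.009 ]
scene st
[... 2011 characters left out ...]
top snack_red 0.61 [374.2, 132.7] 671 [ 0.7649 -0.1815  0.05  ]
top snack_blue 0.67 [339.3, 128.7] 669 [ 0.7814 -0.055   0.05  ]
top snack_green 0.94 [274.3, 132.5] 688 [0.7703 0.1817 0.05  ]
top snack_yellow 0.88 [305.2, 130.4] 709 [0.7765 0.069  0.05  ]
top snack_yellow 0.62 [187.3, 173.6] 975 [0.6214 0.4969 0.05  ]
top sandwich_tin 0.57 [450.1, 172.0] 1890 [ 0.6141 -0.4466  0.06  ]
top sandwich_tin 0.44 [258.7, 215.2] 139 [0.4668 0.232  0.06  ]
top canister 0.75 [185.3, 171.8] 994 [0.6071 0.4723 0.14  ]
top canister 0.65 [329.0, 212.2] 2871 [ 0.4651 -0.0118  0.14  ]
top spatula 0.68 [435.2, 218.1] 654 [ 0.4554 -0.3978  0.01  ]
top spatula 0.52 [451.5, 171.6] 1941 [ 0.6269 -0.4688  0.01  ]
```

```bash
python3 - <<'E'
import cv2
t=cv2.imread('pics/t.png');cv2.imwrite('pics/t2.png',cv2.resize(t[90:320,150:490],None,fx=2.35,fy=2.35,interpolation=cv2.INTER_CUBIC))
s=cv2.imread('pics/s.png');cv2.imwrite('pics/s2.png',cv2.resize(s[100:340,190:510],None,fx=2.4,fy=2.4,interpolation=cv2.INTER_CUBIC))
E
```

```text
(no output)
```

View pics/t2.png

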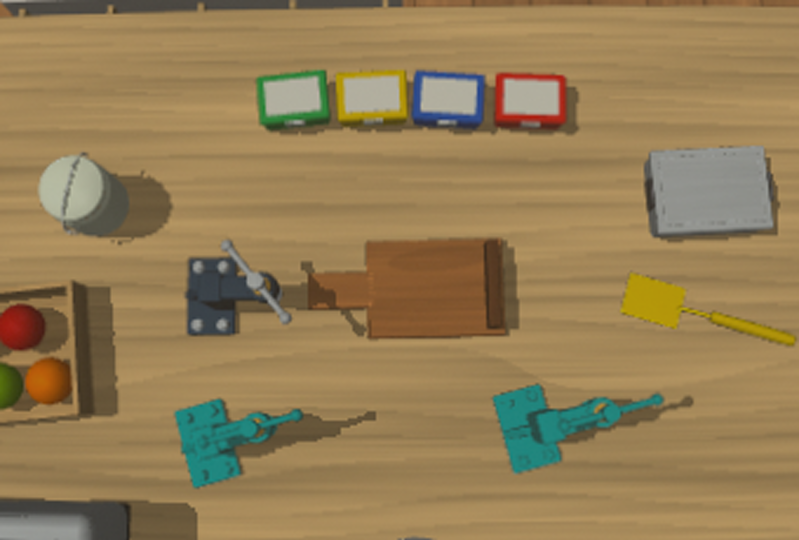

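View pics/s2.png

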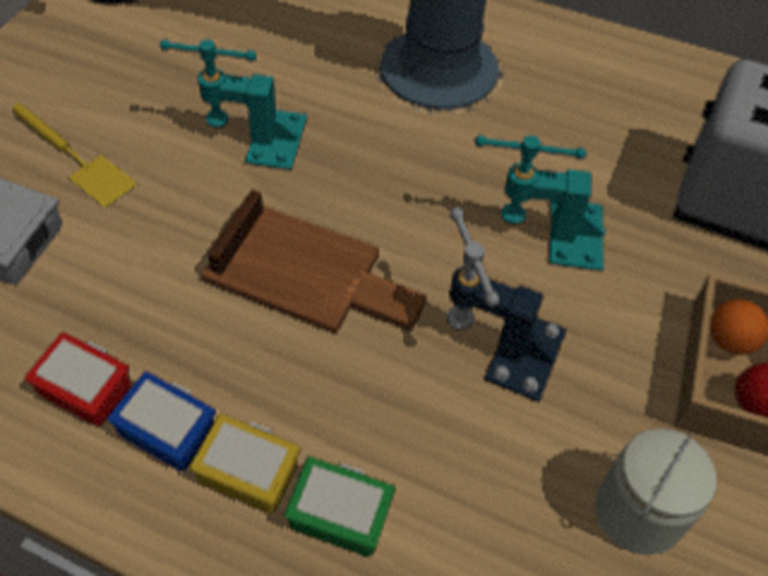

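The dark clamp is at (233,295) in the crop and opens towards the board (tail at 308,290). Both turquoise clamps are off to the robot's side. I'll look from closer with the wrist camera.

Request:
drive_tool(
  moves=[
    {"dx": -20, "dy": -60, "dz": 20},
    {"dx": -60, "dy": -100, "dz": 60},
    {"dx": -120, "dy": -140, "dz": 110, "twist": 0.1},
    {"dx": -180, "dy": -170, "dz": 160, "twist": 0.2},
    {"dx": -230, "dy": -170, "dz": 200, "twist": 0.28},
    {"dx": -280, "dy": -170, "dz": 240, "twist": 0.28},
    {"dx": -330, "dy": -170, "dz": 275, "twist": 0.28},
    {"dx": -380, "dy": -170, "dz": 310, "twist": 0.28},
    {"dx": -420, "dy": -170, "dz": 345, "twist": 0.28},
    {"dx": -470, "dy": -170, "dz": 380, "twist": 0.28},
    {"dx": -520, "dy": -170, "dz": 415, "twist": 0.28},
    {"dx": -567, "dy": -170, "dz": 448, "twist": 0.286},
  ],
)

```text
invalid input
```

```bash
cat > b.py <<'E'
from h import *
np.set_printoptions(precision=4,suppress=True)
o=bot.get_obs(); print(o['t'],o['wrist_force']); print(tool())
p,C=cam('wrist'); print(C); print(p['mount']); save(p,'w1')
for k,z in [('board',.018),('fence',.04),('tail_end',.009),('stop',.009),('clamp',.124),('spindle',.026),('tbar',.168)]:
    for r in optics.trace(p,k)[:2]:
        print(k,round(r['p'],2),r['location'],r['mask'].sum(),toz(p,C,r['location'],z)[0])
import pickle; pickle.dump((p,C),open('w1.pkl','wb'))
E
python3 b.py
```

```text
1.6 [0.4085 0.1534 0.6874]
[[ 0.2829  0.      0.9592  0.1839]
 [-0.9592 -0.      0.2829 -0.6235]
 [ 0.     -1.      0.      0.2313]
 [ 0.      0.      0.      1.    ]]
[[ 0.283  -0.9148 -0.2881  0.2577]
 [-0.9591 -0.2698 -0.0853 -0.6026]
 [ 0.0003  0.3005 -0.9538  0.3731]
 [ 0.      0.      0.      1.    ]]
[[ 1.     -0.      0.0003  0.0009]
 [-0.0003 -0.3005  0.9538 -0.1419]
 [ 0.0001 -0.9538 -0.3005  0.0767]
 [ 0.      0.      0.      1.    ]]
```

View pics/w1.png

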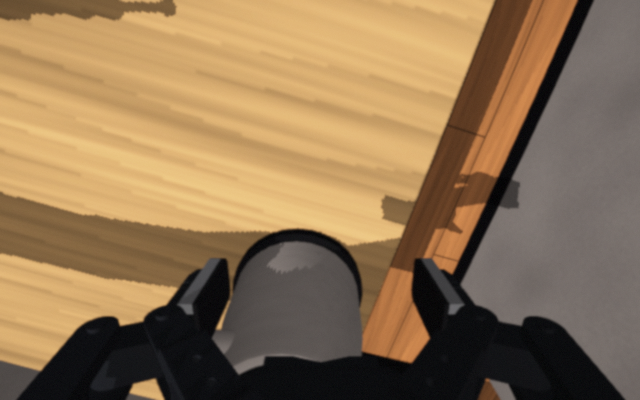

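The call was refused, probably because every field is needed. The wrist view (bottom centre) shows only the fingers and something grey between them, and no task items yet.

Request:
drive_tool(
  moves=[
    {"dx": -20, "dy": -60, "dz": 10, "twist": 0, "jaw": 85},
    {"dx": -60, "dy": -100, "dz": 40, "twist": 0, "jaw": 85},
    {"dx": -120, "dy": -130, "dz": 80, "twist": 0.1, "jaw": 85},
    {"dx": -170, "dy": -150, "dz": 120, "twist": 0.2, "jaw": 85},
    {"dx": -220, "dy": -150, "dz": 150, "twist": 0.28, "jaw": 85},
    {"dx": -270, "dy": -150, "dz": 180, "twist": 0.28, "jaw": 85},
    {"dx": -320, "dy": -150, "dz": 215, "twist": 0.28, "jaw": 85},
    {"dx": -370, "dy": -150, "dz": 250, "twist": 0.28, "jaw": 85},
    {"dx": -420, "dy": -150, "dz": 285, "twist": 0.28, "jaw": 85},
    {"dx": -470, "dy": -150, "dz": 320, "twist": 0.28, "jaw": 85},
    {"dx": -520, "dy": -150, "dz": 355, "twist": 0.28, "jaw": 85},
    {"dx": -567, "dy": -150, "dz": 388, "twist": 0.286, "jaw": 85},
  ],
)

```text
t: 3.5
eef_pos: [0.3956, 0.0313, 0.3816]
orientation: [-0.5, 0.5, -0.499, 0.501]
wrist_force: [0.8, -0.1, 0.2]
width: 0.0848
```

```bash
sed -i 's/w1/w2/g' b.py; python3 b.py
```

```text
3.5 [ 0.7606 -0.1088  0.1775]
[[ 0.0005  0.0017  1.      0.3956]
 [-1.     -0.0012  0.0005  0.0313]
 [ 0.0012 -1.      0.0017  0.3816]
 [ 0.      0.      0.      1.    ]]
[[ 0.0006 -0.9543 -0.2989  0.4723]
 [-1.     -0.0002 -0.0012  0.0305]
 [ 0.0011  0.2989 -0.9543  0.5236]
 [ 0.      0.      0.      1.    ]]
[[ 1.      0.0001 -0.0001  0.001 ]
 [ 0.0001 -0.3005  0.9538 -0.1419]
 [ 0.0001 -0.9538 -0.3005  0.077 ]
 [ 0.      0.      0.      1.    ]]
board 0.73 [354.4, 95.0] 16432 [ 0.4828 -0.0218  0.018 ]
fence 0.95 [348.9, 94.8] 16411 [ 0.4826 -0.0115  0.04  ]
tail_end 0.64 [352.0, 96.7] 16187 [ 0.4804 -0.0191  0.009 ]
stop 0.96 [163.4, 239.1] 5148 [0.2395 0.3103 0.009 ]
stop 0.88 [147.2, 103.2] 6453 [0.4721 0.3023 0.009 ]
clamp 0.84 [147.6, 101.5] 6328 [0.4741 0.2407 0.124 ]
clamp 0.68 [165.4, 244.0] 5239 [0.2841 0.246  0.124 ]
spindle 0.85 [541.6, 249.8] 1815 [ 0.226  -0.3611  0.026 ]
spindle 0.71 [176.6, 258.3] 1563 [0.2104 0.283  0.026 ]
tbar 0.71 [550.5, 250.0] 1578 [ 0.2959 -0.2611  0.168 ]
tbar 0.69 [150.1, 97.0] 1871 [0.4786 0.2141 0.168 ]
```

View pics/w2.png

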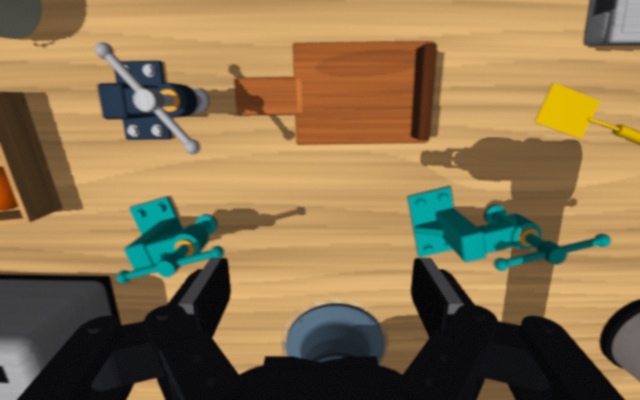

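The clamp's T-bar hub is at (145,100) with balls at (104,50) and (192,147). The tail end is at (235,97) and the fence at (425,92). I'll take one closer look over the clamp and fit the poses.

Request:
drive_tool(
  moves=[
    {"dx": -60, "dy": 0, "dz": 10, "twist": 0, "jaw": 85},
    {"dx": -120, "dy": 40, "dz": 20, "twist": 0, "jaw": 85},
    {"dx": -150, "dy": 90, "dz": 20, "twist": 0, "jaw": 85},
    {"dx": -150, "dy": 130, "dz": 20, "twist": 0, "jaw": 85},
    {"dx": -150, "dy": 130, "dz": 20, "twist": 0, "jaw": 85},
  ],
)

```text
t: 4.53
eef_pos: [0.4125, 0.1771, 0.248]
orientation: [-0.497, 0.503, -0.502, 0.498]
wrist_force: [-0.4, 0.1, 0.4]
width: 0.0851
```

```bash
sed -i 's/w2/w3/g' b.py; python3 b.py | head -5; cat > fit.py <<'E'
import sys,pickle; from h import *; from scipy.optimize import minimize
np.set_printoptions(precision=4,suppress=True)
S=np.array([[-.105,-.075],[.105,-.075],[.105,-.028],[.195,-.028],[.195,.028],[.105,.028],[.105,.075],[-.105,.075]])
F=np.array([[-.094,-.065],[-.076,-.065],[-.076,.065],[-.094,.065]])
def sil(p,C,v,h):
    x,y,th=v; c,s=np.cos(th),np.sin(th); Rm=np.array([[c,s],[-s,c]])
    m=np.zeros((400,640),np.uint8)
    def dr(P,zs):
        W=P@Rm+[x,y]
        for z in zs:
            uv=proj(p,C,np.c_[W,np.full(len(W),z)]); cv2.fillPoly(m,[np.int32(np.round(uv*16))],1,shift=4)
    dr(S,np.linspace(0,h,6)); dr(F,np.linspace(h,.062,8)); return m>0
def fit(p,C,h=.018,x0=(.482,-.03,1.57)):
    M=[r for r in optics.trace(p,'board') if r['mask'].sum()>1500][0]['mask'] 
    f=lambda v:(sil(p,C,v*np.array([1,1,3]),h)^M).sum()/M.sum()
    b=None
    for d in (.01,.003):
        r=minimize(f,(np.array(x0)/[1,1,3]) if b is None else b.x,method='Nelder-Mead',options=dict(initial_simplex=(np.array(x0)/[1,1,3] if b is None else b.x)+np.vstack([np.zeros(3),np.eye(3)*d]),maxiter=120)); b=r
    return b.x*[1,1,3],b.fun
if __name__=='__main__':
    for n in ['wrist','top','scene']:
        p,C=cam(n); print(n,*fit(p,C))
    p,C=pickle.load(open('w2.pkl','rb'))
    print(toz(p,C,[[104,50],[145,100],[192,147]],.168))
E
python3 fit.py
python3 -c "
import cv2;i=cv2.imread('pics/w3.png');cv2.imwrite('pics/w3c.png',cv2.resize(i[0:230,120:440],None,fx=2.5,fy=2.5,interpolation=cv2.INTER_CUBIC))"
```

```text
4.525 [-0.387   0.0622  0.4144]
[[ 0.0002 -0.0088  1.      0.4125]
 [-1.     -0.0013  0.0002  0.1771]
 [ 0.0013 -1.     -0.0088  0.248 ]
 [ 0.      0.      0.      1.    ]]
wrist [ 0.483  -0.0345  1.5903] 0.038706647883544644Traceback (most recent call last):
  File "fit.py", line 22, in <module>
    p,C=cam(n); print(n,*fit(p,C))
                         ~~~^^^^^
  File "fit.py", line 14, in fit
    M=[r for r in optics.trace(p,'board') if r['mask'].sum()>1500][0]['mask']
      ~~~~~~~~~~~~~~~~~~~~~~~~~~~~~~~~~~~~~~~~~~~~~~~~~~~~~~~~~~~~^^^
IndexError: list index out of range
```

View pics/w3c.png

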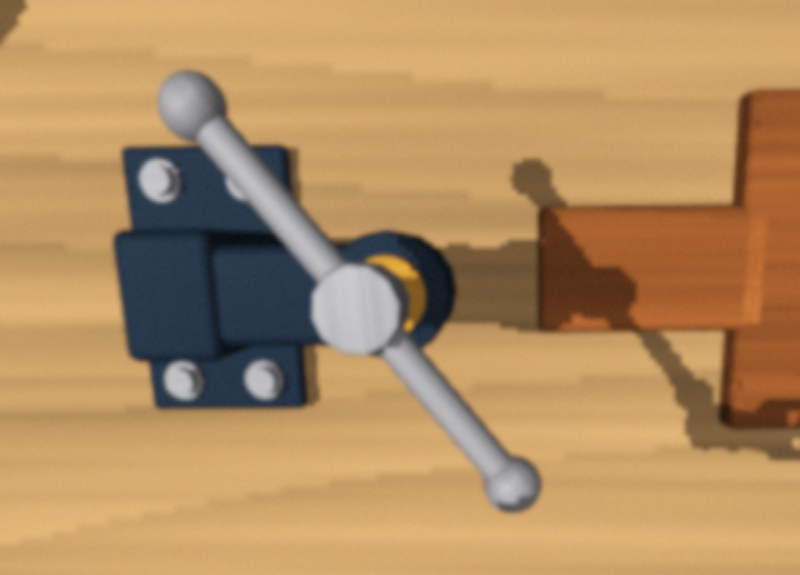

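```bash
cat > c.py <<'E'
from h import *; import pickle
from fit import *
p,C=pickle.load(open('w3.pkl','rb'))
g=lambda L,z: toz(p,C,np.array(L)/2.5+[120,0],z)[:,:2]
B=g([(123,148),(290,148),(305,405),(157,408)],.010); print('base',B)
for z in (.124,.134): print('col',z,g([(115,234),(210,233),(220,357),(135,357)],z)) 
print('boss',g([(398,288),(455,288),(398,232),(398,345)],.124))
print('balls,hub',g([(190,103),(512,484),(357,308)],.168),'hub top',g([(357,308)],.178))
print('tail',g([(541,207),(541,329)],.018))
p,C=pickle.load(open('w2.pkl','rb')); print('w2 balls hub',toz(p,C,[[104,50],[192,147],[145,100]],.168)[:,:2])
for n in ['wrist','top','scene','top','scene']:
    p,C=cam(n)
    try: print(n,*fit(p,C))
    except IndexError: print(n,'miss')
E
python3 c.py
```

```text
base [[0.5335 0.3442]
 [0.5327 0.2694]
 [0.4172 0.271 ]
 [0.4159 0.3437]]
col 0.124 [[0.4951 0.2998]
 [0.4951 0.269 ]
 [0.4556 0.2698]
 [0.4557 0.2986]]
col 0.134 [[0.4949 0.2951]
 [0.4949 0.2655]
 [0.4569 0.2663]
 [0.4571 0.294 ]]
boss [[0.4777 0.2094]
 [0.4777 0.1909]
 [0.4951 0.2087]
 [0.4594 0.2101]]
balls,hub [[0.5262 0.2555]
 [0.4244 0.1728]
 [0.4746 0.2153]] hub top [[0.4753 0.2135]]
tail [[0.5073 0.1581]
 [0.4541 0.1573]]
w2 balls hub [[0.5264 0.2566]
 [0.4244 0.1744]
 [0.4755 0.2202]]
wrist [-0.1484  0.2793  2.1822] 1.0
top [ 0.4808 -0.0361  1.5916] 0.03640182009100455
scene [ 0.4849 -0.0328  1.5922] 0.0894109396914446
top [ 0.4827 -0.0349  1.5954] 0.05673512008353637
scene miss
```

Request:
drive_tool(
  moves=[
    {"dx": 50, "dy": 0, "dz": 12, "twist": 0, "jaw": 85},
    {"dx": 105, "dy": 0, "dz": 25, "twist": 0, "jaw": 85},
    {"dx": 160, "dy": 10, "dz": 40, "twist": 0, "jaw": 85},
    {"dx": 210, "dy": 35, "dz": 52, "twist": 0, "jaw": 85},
    {"dx": 260, "dy": 70, "dz": 65, "twist": -0.02, "jaw": 85},
    {"dx": 297, "dy": 110, "dz": 72, "twist": -0.02, "jaw": 85},
    {"dx": 297, "dy": 150, "dz": 72, "twist": -0.02, "jaw": 85},
    {"dx": 297, "dy": 150, "dz": 72, "twist": -0.02, "jaw": 85},
  ],
)

```text
t: 6.62
eef_pos: [0.4841, -0.1174, 0.0981]
orientation: [-0.504, 0.506, -0.498, 0.492]
wrist_force: [-0.2, 1.5, -0.1]
width: 0.0849
```

```bash
python3 - <<'E'
from fit import *
o=bot.get_obs();print(o['t'],o['wrist_force']);T=tool();print(T)
p,C=cam('wrist');save(p,'w4')
for z in (.005,.04): print(proj(p,C,[T[:3,3]-[0,0,.06]]))
try:print(fit(p,C))
except Exception as e:print(e)
E
```

```text
6.625 [-0.1988  1.5155 -0.0586]
[[ 0.0199 -0.0078  0.9998  0.4841]
 [-0.9998  0.0033  0.02   -0.1174]
 [-0.0034 -1.     -0.0078  0.0981]
 [ 0.      0.      0.      1.    ]]
[[319.2239 218.9438]]
[[319.2239 218.9438]]
(array([ 0.483 , -0.0354,  1.5844]), np.float64(0.045280243735882755))
```

View pics/w4.png

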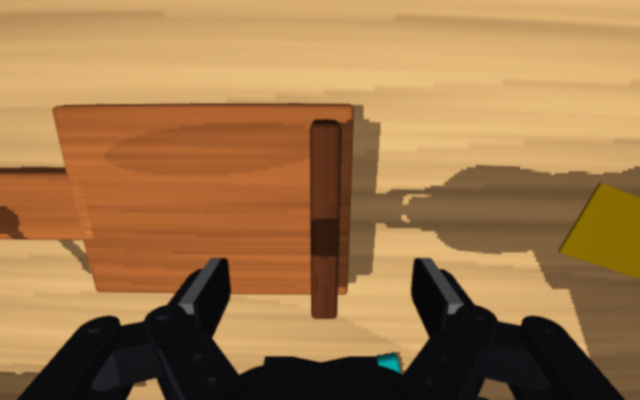

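The fence (columns 312–340, centre row 218) lies centred under the TCP projection at (319,219). Next I descend and grip.

Request:
drive_tool(
  moves=[
    {"dx": 2, "dy": 40, "dz": 0, "twist": 0, "jaw": 85},
    {"dx": 2, "dy": 68, "dz": 0, "twist": 0, "jaw": 85},
    {"dx": 2, "dy": 68, "dz": 0, "twist": 0, "jaw": 85},
    {"dx": 2, "dy": 68, "dz": 0, "twist": 0, "jaw": 40},
    {"dx": 2, "dy": 68, "dz": 0, "twist": 0, "jaw": 5},
    {"dx": 2, "dy": 68, "dz": 0, "twist": 0, "jaw": 5},
    {"dx": 2, "dy": 68, "dz": 0, "twist": 0, "jaw": 5},
    {"dx": 2, "dy": 68, "dz": 0, "twist": 0, "jaw": 5},
  ],
)

```text
t: 7.72
eef_pos: [0.4883, -0.1197, 0.0341]
orientation: [0.505, -0.505, 0.494, -0.495]
wrist_force: [-1.5, 0.6, 6.4]
width: 0.0173
```

```bash
python3 - <<'E'
from fit import *
o=bot.get_obs();print(o['t'],o['wrist_force'],o['width']);T=tool();print(T)
p,C=cam('top');print(fit(p,C))
E
```

```text
7.725 [-1.5483  0.5971  6.4121] 0.01732964431431973
[[ 0.0204  0.0012  0.9998  0.4883]
 [-0.9998 -0.0004  0.0204 -0.1197]
 [ 0.0004 -1.      0.0012  0.0341]
 [ 0.      0.      0.      1.    ]]
(array([ 0.4828, -0.0354,  1.5867]), np.float64(0.2139917695473251))
```

Request:
drive_tool(
  moves=[
    {"dx": 0, "dy": -2, "dz": 0, "twist": 0, "jaw": 5},
    {"dx": -10, "dy": -2, "dz": -1, "twist": 0.005, "jaw": 5},
    {"dx": -25, "dy": -2, "dz": -3, "twist": 0.01, "jaw": 5},
    {"dx": -40, "dy": -2, "dz": -5, "twist": 0.015, "jaw": 5},
    {"dx": -55, "dy": -2, "dz": -7, "twist": 0.02, "jaw": 5},
    {"dx": -70, "dy": -2, "dz": -7, "twist": 0.02, "jaw": 5},
    {"dx": -85, "dy": -2, "dz": -7, "twist": 0.02, "jaw": 5},
    {"dx": -85, "dy": -2, "dz": -7, "twist": 0.02, "jaw": 5},
    {"dx": -85, "dy": -2, "dz": -7, "twist": 0.02, "jaw": 5},
  ],
)

```text
t: 8.95
eef_pos: [0.4786, -0.0348, 0.0352]
orientation: [-0.5, 0.5, -0.5, 0.5]
wrist_force: [-0.1, 0.0, -7.3]
width: 0.0171
```

```bash
python3 - <<'E'
from fit import *
o=bot.get_obs();print(o['t'],o['wrist_force'],o['width'],o['moment']);T=tool();print(T)
p,C=cam('wrist');save(p,'w5');cv2.imwrite('pics/w5c.png',cv2.resize(p['frame'][0:260,0:400,::-1],None,fx=2,fy=2))
E
```

```text
8.95 [-0.078   0.0367 -7.2761] 0.017101341026113333 [-0.2335  0.0314  0.0919]
[[ 0.0013 -0.0004  1.      0.4786]
 [-1.     -0.0001  0.0013 -0.0348]
 [ 0.0001 -1.     -0.0004  0.0352]
 [ 0.      0.      0.      1.    ]]
```

View pics/w5c.png

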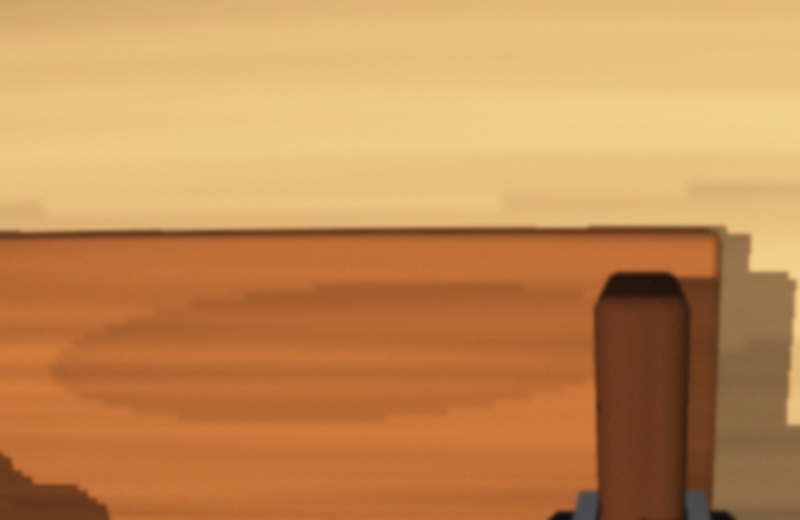

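```bash
python3 - <<'E'
from fit import *
p,C=cam('wrist')
g=cv2.cvtColor(p['frame'],cv2.COLOR_RGB2HSV)
# far long edge of slab: darkest gradient per column
gray=cv2.GaussianBlur(p['frame'][:,:,2].astype(np.float32),(5,5),0)
P=[]
for c in range(10,345,5):
    col=gray[100:130,c]; P.append((c,100+np.argmin(np.diff(col))+.5))
P=np.array(P); 
for h in (.015,.018,.021):
    W=toz(p,C,P,h); k=np.polyfit(W[:,1],W[:,0],1)
    r=W[:,0]-np.polyval(k,W[:,1]); m=abs(r)<.0015; k=np.polyfit(W[m,1],W[m,0],1)
    print(h,'yaw',np.pi/2-np.arctan(k[0]),'centreline x at y=-.03,.16:',np.polyval(k,-.03)-.075,np.polyval(k,.16)-.075,m.sum())
    print('slab end y',toz(p,C,[[360,122]],h))
for n in ('top','scene'):
    q,D=cam(n); print(n,*fit(q,D,x0=(.476,.05,1.571)))
    save(q,'q'+n)
a=cv2.imread('pics/qtop.png')[190:250,220:360]
b=cv2.imread('pics/qscene.png')[140:270,270:450]
cv2.imwrite('pics/q.png',np.vstack([cv2.resize(a,(720,309),interpolation=2),cv2.resize(b,(720,290) if 0 else (400,289),interpolation=2) if 0 else cv2.copyMakeBorder(cv2.resize(b,(400,289),interpolation=2),0,0,0,320,0)]))
E
```

```text
0.015 yaw 1.570813311535053 centreline x at y=-.03,.16: 0.4751697458314121 0.47516651873078203 67
slab end y [[ 0.5458 -0.0559  0.015 ]]
0.018 yaw 1.5708133115350509 centreline x at y=-.03,.16: 0.4752716823183976 0.475268455217768 67
slab end y [[ 0.546  -0.0555  0.018 ]]
0.021 yaw 1.5708133115350533 centreline x at y=-.03,.16: 0.4753736188053838 0.47537039170475376 67
slab end y [[ 0.5462 -0.0552  0.021 ]]
top [0.4749 0.0488 1.5693] 0.4155534351145038
scene [0.4797 0.0552 1.5503] 0.18566176470588236
```

View pics/q.png

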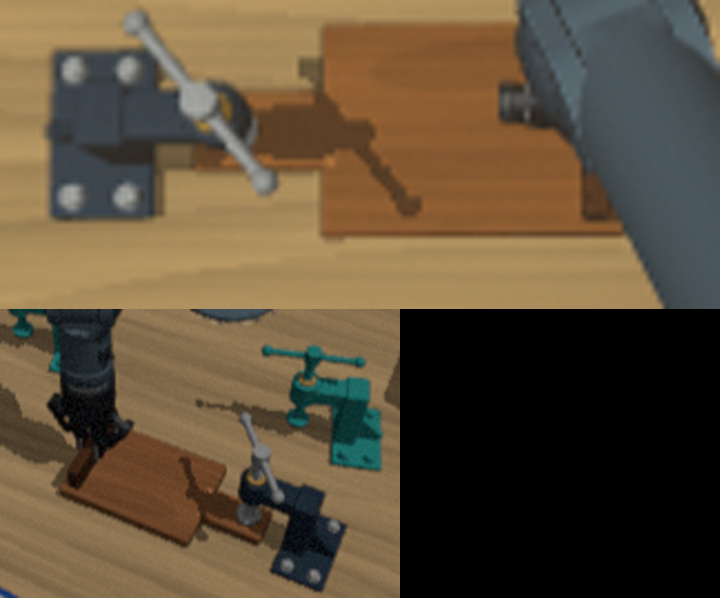

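The board is square to the clamp (yaw 1.571) and centred (x 0.475), with the tail passing under the pad. About 25 mm of gap remains, so I push on gently.

Request:
drive_tool(
  moves=[
    {"dx": -4, "dy": 1, "dz": 0, "twist": 0, "jaw": 5},
    {"dx": -9, "dy": 1, "dz": 0, "twist": 0, "jaw": 5},
    {"dx": -13, "dy": 1, "dz": 0, "twist": 0, "jaw": 5},
    {"dx": -16, "dy": 1, "dz": 0, "twist": 0, "jaw": 5},
    {"dx": -18, "dy": 1, "dz": 0, "twist": 0, "jaw": 5},
    {"dx": -20, "dy": 1, "dz": 0, "twist": 0, "jaw": 5},
    {"dx": -21, "dy": 1, "dz": 0, "twist": 0, "jaw": 5},
  ],
)

```text
t: 10.12
eef_pos: [0.4787, -0.0138, 0.0343]
orientation: [0.5, -0.5, 0.5, -0.5]
wrist_force: [-0.3, -2.0, -4.9]
width: 0.0168
```

Request:
drive_tool(
  moves=[
    {"dx": -1, "dy": 0.5, "dz": 0, "twist": 0, "jaw": 5},
    {"dx": -2, "dy": 0.5, "dz": 0, "twist": 0, "jaw": 5},
    {"dx": -3, "dy": 0.5, "dz": 0, "twist": 0, "jaw": 5},
  ],
)

```text
t: 10.5
eef_pos: [0.4793, -0.0115, 0.0342]
orientation: [-0.5, 0.5, -0.499, 0.5]
wrist_force: [-0.3, -3.1, -0.3]
width: 0.0174
```

Request:
drive_tool(
  moves=[
    {"dx": -1, "dy": 0, "dz": 0, "twist": 0, "jaw": 5},
    {"dx": -2, "dy": 0, "dz": 0, "twist": 0, "jaw": 5},
  ],
)

```text
t: 10.75
eef_pos: [0.4794, -0.0092, 0.0342]
orientation: [-0.5, 0.5, -0.499, 0.5]
wrist_force: [0.4, -4.3, 1.4]
width: 0.0171
```

Friction is about 4 N and there's no contact yet. I'll keep going in small steps.

Request:
drive_tool(
  moves=[
    {"dx": -1, "dy": 0, "dz": 0, "twist": 0, "jaw": 5},
    {"dx": -2, "dy": 0, "dz": 0, "twist": 0, "jaw": 5},
  ],
)

```text
t: 11.0
eef_pos: [0.4793, -0.0072, 0.0341]
orientation: [-0.5, 0.5, -0.5, 0.5]
wrist_force: [-0.8, -4.6, 3.2]
width: 0.017
```

Request:
drive_tool(
  moves=[
    {"dx": -1, "dy": 0, "dz": 0, "twist": 0, "jaw": 5},
    {"dx": -2, "dy": 0, "dz": 0, "twist": 0, "jaw": 5},
  ],
)

```text
t: 11.25
eef_pos: [0.4793, -0.007, 0.0341]
orientation: [-0.499, 0.501, -0.499, 0.501]
wrist_force: [0.2, -9.3, 4.3]
width: 0.0171
```

Request:
drive_tool(
  moves=[
    {"dx": -1, "dy": 0, "dz": 0, "twist": 0, "jaw": 5},
    {"dx": -2, "dy": 0, "dz": 0, "twist": 0, "jaw": 5},
    {"dx": -2, "dy": 0, "dz": 0, "twist": 0, "jaw": 5},
  ],
)

```text
t: 11.62
eef_pos: [0.4794, -0.007, 0.0342]
orientation: [-0.498, 0.501, -0.499, 0.502]
wrist_force: [0.4, -12.3, 3.9]
width: 0.0172
```

```bash
python3 - <<'E'
from fit import *
o=bot.get_obs();print(o['t'],o['wrist_force'],o['width'],o['moment']);print(tool())
p,C=cam('wrist')
gray=cv2.GaussianBlur(p['frame'][:,:,2].astype(np.float32),(5,5),0)
P=np.array([(c,100+np.argmin(np.diff(gray[100:130,c]))+.5) for c in range(10,345,5)])
W=toz(p,C,P,.018); k=np.polyfit(W[:,1],W[:,0],1); m=abs(W[:,0]-np.polyval(k,W[:,1]))<.0015; k=np.polyfit(W[m,1],W[m,0],1)
print('yaw',np.pi/2-np.arctan(k[0]),'x',np.polyval(k,.06)-.075,m.sum())
E
```

```text
11.625 [  0.405  -12.3495   3.8687] 0.017210562869067723 [-1.9221 -0.0092  0.1762]
[[-0.0015  0.0002  1.      0.4794]
 [-1.     -0.0052 -0.0015 -0.007 ]
 [ 0.0052 -1.      0.0002  0.0342]
 [ 0.      0.      0.      1.    ]]
yaw 1.5701866124637165 x 0.47614052936990586 67
```

The board is butted home: no more travel while the force rose to 12 N, and it's still square. I unload a little, release and rise.

Request:
drive_tool(
  moves=[
    {"dx": 3, "dy": 0, "dz": 0, "twist": 0, "jaw": 5},
    {"dx": 3, "dy": 0, "dz": 0, "twist": 0, "jaw": 5},
    {"dx": 3, "dy": 0, "dz": 0, "twist": 0, "jaw": 50},
    {"dx": 3, "dy": 0, "dz": 0, "twist": 0, "jaw": 70},
    {"dx": 3, "dy": 0, "dz": 0, "twist": 0, "jaw": 70},
    {"dx": 3, "dy": -50, "dz": 0, "twist": 0, "jaw": 70},
    {"dx": 3, "dy": -110, "dz": 0, "twist": 0, "jaw": 70},
    {"dx": 3, "dy": -170, "dz": 0, "twist": 0, "jaw": 70},
    {"dx": 3, "dy": -215, "dz": -40, "twist": 0, "jaw": 0},
    {"dx": -60, "dy": -215, "dz": -50, "twist": 0, "jaw": 0},
    {"dx": -100, "dy": -215, "dz": -50, "twist": 0, "jaw": 0},
    {"dx": -100, "dy": -215, "dz": -50, "twist": 0, "jaw": 0},
  ],
)

```text
t: 13.18
eef_pos: [0.4278, 0.1018, 0.2493]
orientation: [0.503, -0.502, 0.497, -0.498]
wrist_force: [0.2, -1.1, -1.0]
width: 0.0003
```

```bash
python3 - <<'E'
from fit import *
import pickle
o=bot.get_obs();print(o['t'],o['wrist_force'],o['width']);print(tool())
p,C=cam('wrist');print(fit(p,C,x0=(.476,.075,1.571)));pickle.dump((p,C),open('w6.pkl','wb'))
c=p['frame'][0:240,60:460,::-1];cv2.imwrite('pics/w6.png',cv2.resize(c,None,fx=2,fy=2,interpolation=2))
E
```

```text
13.175 [ 0.2072 -1.0554 -0.9869] 0.00025897957970832036
[[ 0.0095  0.0014  1.      0.4278]
 [-1.      0.0008  0.0095  0.1018]
 [-0.0007 -1.      0.0014  0.2493]
 [ 0.      0.      0.      1.    ]]
(array([0.4763, 0.0768, 1.569 ]), np.float64(0.10637559301114669))
```

View pics/w6.png

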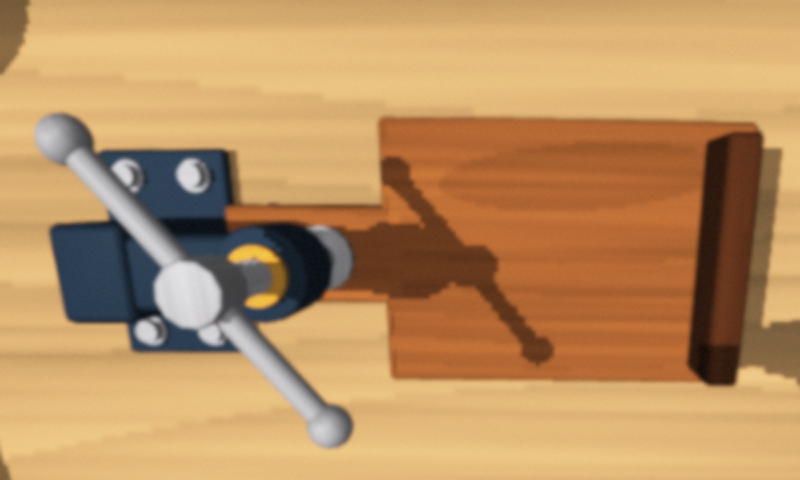

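The board is home: the tail end meets the clamp's front edge at about (228,255) in the crop, and the fit gives an end at y≈0.272. Next is turning the T-bar with closed fingers, so I'll plan those poses.

```bash
cat > plan.py <<'E'
import sys; from h import *
AX=np.array([.4757,.2138])
def pose(phi,d,z,s=.046,lead=0.):
    u=np.array([np.cos(phi),np.sin(phi)]); n=np.array([-u[1],u[0]])
    p=np.r_[AX+s*u+d*n,z]; a=phi+lead
    zt=np.array([np.cos(a),np.sin(a),0]); yt=np.array([0,0,-1.]); return p,np.c_[np.cross(yt,zt),yt,zt]
def rows(L):
    T=tool()
    # commanded orientation is upright: flatten measured frame
    a=np.arctan2(T[1,2],T[0,2]); zt=np.array([np.cos(a),np.sin(a),0]); yt=np.array([0,0,-1.]); B=np.c_[np.cross(yt,zt),yt,zt]
    for (p,Rm),lab in L:
        d=B.T@(p-T[:3,3])*1e3; b=np.arctan2(Rm[1,2],Rm[0,2]); tw=-((b-a+np.pi)%(2*np.pi)-np.pi)
        print(lab,'dx %.1f dy %.1f dz %.1f twist %.3f'%(*d,tw))
E
python3 - <<'E'
from plan import *
o=bot.get_obs(); print(o['joint_positions'].round(2),o['moment'])
rows([(pose(.68,.030,.20),'above'),(pose(.68,.030,.150),'down')]+[(pose(f,.0195,.150+.0016*(f-.68)),'%.2f'%f) for f in (.68,.5,.32,.14,-.04,-.22,-.4,-.58,-.76,-.94,-1.12)])
E
```

```text
[ 0.69 -0.   -0.99  2.02 -0.    1.12 -1.86] [-0.0391044  -0.03315171 -0.03527718]
above dx -168.3 dy 48.5 dz 64.9 twist -0.677
down dx -168.3 dy 98.5 dz 64.9 twist -0.677
0.68 dx -160.1 dy 98.5 dz 71.5 twist -0.677
0.50 dx -155.2 dy 98.8 dz 79.0 twist -0.497
0.32 dx -149.0 dy 99.1 dz 85.5 twist -0.317
0.14 dx -141.7 dy 99.4 dz 90.7 twist -0.137
-0.04 dx -133.6 dy 99.7 dz 94.6 twist 0.043
-0.22 dx -125.0 dy 100.0 dz 97.0 twist 0.223
-0.40 dx -116.0 dy 100.3 dz 97.8 twist 0.403
-0.58 dx -107.1 dy 100.5 dz 97.0 twist 0.583
-0.76 dx -98.4 dy 100.8 dz 94.6 twist 0.763
-0.94 dx -90.4 dy 101.1 dz 90.7 twist 0.943
-1.12 dx -83.1 dy 101.4 dz 85.3 twist 1.123
```

Request:
drive_tool(
  moves=[
    {"dx": -40, "dy": 0, "dz": 15, "twist": -0.17, "jaw": 0},
    {"dx": -85, "dy": 0, "dz": 30, "twist": -0.34, "jaw": 0},
    {"dx": -130, "dy": 0, "dz": 50, "twist": -0.5, "jaw": 0},
    {"dx": -168, "dy": 10, "dz": 65, "twist": -0.677, "jaw": 0},
    {"dx": -168, "dy": 45, "dz": 65, "twist": -0.677, "jaw": 0},
    {"dx": -168, "dy": 45, "dz": 65, "twist": -0.677, "jaw": 0},
  ],
)

```text
t: 14.02
eef_pos: [0.4919, 0.2623, 0.1999]
orientation: [-0.635, 0.64, -0.308, 0.304]
wrist_force: [0.4, 0.2, -0.1]
width: 0.0003
```

```bash
python3 - <<'E'
from plan import *
o=bot.get_obs(); print(o['t'],o['joint_positions'].round(2),o['moment'],o['wrist_force'])
print(tool())
rows([(pose(.68,.030,.150),'down')]+[(pose(f,.0195,.150+.0016*(f-.68)),'%.2f'%f) for f in (.68,.5,.32,.14,-.04,-.22,-.4,-.58,-.76,-.94,-1.12)])
E
```

```text
14.025 [ 0.3   0.45 -1.07  1.81  0.43  1.15 -1.8 ] [-0.03214368 -0.05890856  0.05479594] [ 0.42808046  0.15582188 -0.11707093]
[[ 0.62598182 -0.00782872  0.77979835  0.49190994]
 [-0.77983493 -0.00364548  0.62597459  0.26232258]
 [-0.00205784 -0.99996271 -0.00838712  0.19986671]
 [ 0.          0.          0.          1.        ]]
down dx -2.5 dy 49.9 dz 2.9 twist -0.004
0.68 dx 8.0 dy 49.9 dz 2.9 twist -0.004
0.50 dx 16.6 dy 50.2 dz 5.7 twist 0.176
0.32 dx 25.5 dy 50.4 dz 6.9 twist 0.356
0.14 dx 34.4 dy 50.7 dz 6.5 twist 0.536
-0.04 dx 43.2 dy 51.0 dz 4.5 twist 0.716
-0.22 dx 51.4 dy 51.3 dz 0.9 twist 0.896
-0.40 dx 58.9 dy 51.6 dz -4.0 twist 1.076
-0.58 dx 65.4 dy 51.9 dz -10.2 twist 1.256
-0.76 dx 70.7 dy 52.2 dz -17.5 twist 1.436
-0.94 dx 74.5 dy 52.5 dz -25.6 twist 1.616
-1.12 dx 76.9 dy 52.7 dz -34.3 twist 1.796
```

Request:
drive_tool(
  moves=[
    {"dx": -3, "dy": 25, "dz": 3, "twist": 0, "jaw": 0},
    {"dx": -3, "dy": 50, "dz": 3, "twist": 0, "jaw": 0},
    {"dx": -3, "dy": 50, "dz": 3, "twist": 0, "jaw": 0},
    {"dx": 8, "dy": 50, "dz": 3, "twist": 0, "jaw": 0},
    {"dx": 16.5, "dy": 50.2, "dz": 5.7, "twist": 0.176, "jaw": 0},
    {"dx": 25.5, "dy": 50.4, "dz": 6.9, "twist": 0.356, "jaw": 0},
    {"dx": 34.4, "dy": 50.7, "dz": 6.5, "twist": 0.536, "jaw": 0},
    {"dx": 43.2, "dy": 51, "dz": 4.5, "twist": 0.716, "jaw": 0},
  ],
)

```text
t: 15.02
eef_pos: [0.525, 0.2355, 0.1546]
orientation: [0.49, -0.487, 0.511, -0.511]
wrist_force: [-0.5, 2.0, -1.8]
width: 0.0
```

```bash
cat > st.py <<'E'
from plan import *
np.set_printoptions(precision=3,suppress=True)
def st():
    o=bot.get_obs();T=tool();F=o['wrist_force'];r=T[:2,3]-AX;a=np.arctan2(T[1,2],T[0,2])
    tq=r[0]*F[1]-r[1]*F[0]
    print('t',o['t'],'j',o['joint_positions'].round(2),'F',F,'M',o['moment'],'yaw %.3f'%a,'tcp',T[:3,3],
      'r %.4f ang %.3f'%(np.hypot(*r),np.arctan2(r[1],r[0])),'rxF %.3f +Mz %.3f'%(tq,tq+o['moment'][2]),'Ftool',T[:3,:3].T@F)
E
python3 - <<'E'
from st import *
st();rows([(pose(f,.0195,.150+.0016*(f-.68)),'%.2f'%f) for f in (-.04,-.22,-.4,-.58,-.76,-.94,-1.12)])
p,C=cam('wrist');save(p,'w7')
E
```

```text
t 15.025 j [ 0.21  0.46 -0.86  1.82  0.4   1.04 -2.42] F [-0.494  2.046 -1.78 ] M [0.583 0.261 0.011] yaw -0.044 tcp [0.525 0.236 0.155] r 0.0538 ang 0.415 rxF 0.111 +Mz 0.122 Ftool [-2.015  1.786 -0.587]
-0.04 dx 4.2 dy 5.8 dz -2.3 twist -0.004
-0.22 dx 12.7 dy 6.1 dz 0.5 twist 0.176
-0.40 dx 21.6 dy 6.4 dz 1.7 twist 0.356
-0.58 dx 30.6 dy 6.6 dz 1.3 twist 0.536
-0.76 dx 39.4 dy 6.9 dz -0.7 twist 0.716
-0.94 dx 47.6 dy 7.2 dz -4.3 twist 0.896
-1.12 dx 55.1 dy 7.5 dz -9.2 twist 1.076
```

View pics/w7.png

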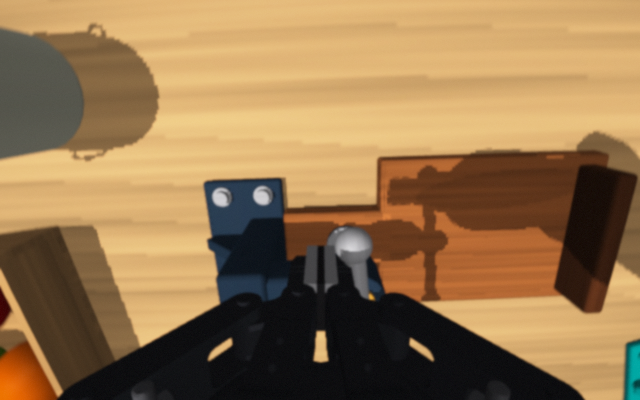

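The closed fingers bear on the bar by its far ball at (350,245). The at-rest torque of about 0.12 N·m matches the free screw. I continue the stroke and limit the twist because of joint 7.

Request:
drive_tool(
  moves=[
    {"dx": 12.7, "dy": 8, "dz": 0, "twist": 0.15, "jaw": 0},
    {"dx": 21.6, "dy": 8.5, "dz": 0.5, "twist": 0.28, "jaw": 0},
    {"dx": 30.6, "dy": 9, "dz": 0.5, "twist": 0.28, "jaw": 0},
    {"dx": 39.4, "dy": 9, "dz": -1.5, "twist": 0.28, "jaw": 0},
    {"dx": 47.6, "dy": 9.5, "dz": -5, "twist": 0.28, "jaw": 0},
  ],
)

```text
t: 15.7
eef_pos: [0.518, 0.187, 0.1441]
orientation: [-0.416, 0.414, -0.572, 0.573]
wrist_force: [1.4, 3.4, -0.1]
width: -0.0003
```

```bash
python3 - <<'E'
from st import *
st()
E
```

```text
t 15.7 j [ 0.25  0.41 -0.8   1.89  0.35  0.99 -2.59] F [ 1.367  3.359 -0.127] M [ 0.674 -0.201  0.005] yaw -0.317 tcp [0.518 0.187 0.144] r 0.0501 ang -0.565 rxF 0.179 +Mz 0.184 Ftool [-3.618  0.134  0.253]
```

Request:
drive_tool(
  moves=[
    {"dx": 0, "dy": 0, "dz": 0, "twist": 0, "jaw": 0},
  ],
)

```text
t: 15.82
eef_pos: [0.5177, 0.1855, 0.1435]
orientation: [-0.414, 0.414, -0.573, 0.574]
wrist_force: [1.8, 2.1, 1.1]
width: -0.0006
```

```bash
python3 - <<'E'
from st import *
st()
from plan import *
p,C=cam('top')
for r in optics.trace(p,'tbar')[:3]:
    ys,xs=np.nonzero(r['mask']); print(r['p'],r['location'],len(xs))
save(p,'t8'); c=p['frame'][190:250,225:330,::-1]; cv2.imwrite('pics/t8.png',cv2.resize(c,None,fx=6,fy=6,interpolation=2))
E
```

```text
t 15.825 j [ 0.25  0.41 -0.8   1.89  0.35  0.99 -2.59] F [1.777 2.109 1.145] M [ 0.447 -0.18   0.033] yaw -0.319 tcp [0.518 0.186 0.144] r 0.0507 ang -0.593 rxF 0.139 +Mz 0.172 Ftool [-2.559 -1.146  1.028]
0.77 [409.9, 265.6] 160
0.69 [251.4, 272.2] 168
0.46 [245.3, 217.5] 85
```

```bash
cat >> st.py <<'E'
def avg(n=6,flip=False):
    tq=[];ba=[]
    for i in range(n):
        if i: optics.read_camera('top')
        o=bot.get_obs();T=tool();F=o['wrist_force'];r=T[:2,3]-AX;tq.append(r[0]*F[1]-r[1]*F[0]+o['moment'][2])
        c=[T[:2,3]-AX+T[:2,0]*sx*.0145+T[:2,2]*sz*.011 for sx in(1,-1) for sz in (1,-1)]
        ref=np.arctan2(r[1],r[0]); w=lambda a:(a-ref+np.pi)%(2*np.pi)-np.pi
        ba.append(min(w(np.arctan2(k[1],k[0])-np.arcsin(.005/np.hypot(*k))) for k in c)+ref)
    print('torque %.3f sd %.3f  bar %.3f'%(np.mean(tq),np.std(tq),np.mean(ba)),'t',o['t'],'j7 %.2f'%o['joint_positions'][6],'tcp',T[:3,3])
E
python3 - <<'E'
from st import *
avg();T=tool();print('yaw',np.arctan2(T[1,2],T[0,2]))
def fp(phi,yaw,z):  # finger fixed yaw
    d0=phi-yaw; h=.0145*np.cos(d0)+.011*abs(np.sin(d0)); p,_=pose(phi,.005+h,z); 
    return p,np.c_[[np.sin(yaw),-np.cos(yaw),0],[0,0,-1.],[np.cos(yaw),np.sin(yaw),0]]
rows([(fp(f,-.318,.144),'%.2f'%f) for f in (-.97,-1.1,-1.25,-1.4,-1.6,-1.8)])
E
```

```text
torque 0.099 sd 0.035  bar -1.059 t 16.175 j7 -2.59 tcp [0.518 0.187 0.143]
yaw -0.31813322461283305
-0.97 dx -3.3 dy -0.7 dz 2.4 twist -0.000
-1.10 dx 3.3 dy -0.7 dz 0.6 twist -0.000
-1.25 dx 10.7 dy -0.7 dz -2.8 twist -0.000
-1.40 dx 17.7 dy -0.7 dz -7.6 twist -0.000
-1.60 dx 25.7 dy -0.7 dz -16.3 twist -0.000
-1.80 dx 31.5 dy -0.7 dz -27.0 twist -0.000
```

At rest it reads 0.10 N·m, so the pad is still free. Continuing the stroke.

Request:
drive_tool(
  moves=[
    {"dx": 6, "dy": 0, "dz": 0, "twist": 0, "jaw": 0},
    {"dx": 12.5, "dy": 0, "dz": -4, "twist": 0, "jaw": 0},
    {"dx": 19, "dy": 0.5, "dz": -9, "twist": 0, "jaw": 0},
    {"dx": 25.5, "dy": 0.5, "dz": -16, "twist": 0, "jaw": 0},
  ],
)

```text
t: 16.68
eef_pos: [0.4939, 0.1672, 0.1428]
orientation: [-0.415, 0.414, -0.573, 0.573]
wrist_force: [4.0, 1.8, -0.1]
width: 0.0001
```

```bash
python3 - <<'E'
from st import *
st();avg()
E
```

```text
t 16.675 j [ 0.3   0.36 -0.82  1.95  0.32  0.96 -2.55] F [ 3.959  1.756 -0.108] M [ 0.515 -0.572 -0.016] yaw -0.319 tcp [0.494 0.167 0.143] r 0.0500 ang -1.199 rxF 0.217 +Mz 0.200 Ftool [-2.908  0.111  3.21 ]
torque 0.096 sd 0.050  bar -1.611 t 16.925 j7 -2.55 tcp [0.494 0.167 0.143]
```

```bash
python3 - <<'E'
from st import *
avg(4)
rows([(pose(1.53,.032,.215),'above'),(pose(1.53,.032,.146),'down')]+[(pose(f,.0195,.146+.0016*(f-1.53)),'%.2f'%f) for f in (1.53,1.35,1.17,.99,.81,.63)])
E
```

```text
torque 0.055 sd 0.044  bar -1.603 t 17.075 j7 -2.55 tcp [0.494 0.167 0.143]
above dx -73.9 dy -72.3 dz -75.2 twist -1.848
down dx -73.9 dy -3.3 dz -75.2 twist -1.848
1.53 dx -77.3 dy -3.3 dz -63.2 twist -1.848
1.35 dx -82.3 dy -3.0 dz -55.8 twist -1.668
1.17 dx -85.9 dy -2.8 dz -47.5 twist -1.488
0.99 dx -87.9 dy -2.5 dz -38.8 twist -1.308
0.81 dx -88.4 dy -2.2 dz -29.8 twist -1.128
0.63 dx -87.2 dy -1.9 dz -20.9 twist -0.948
```

Request:
drive_tool(
  moves=[
    {"dx": -5, "dy": 0, "dz": 14, "twist": 0, "jaw": 0},
    {"dx": -5, "dy": -40, "dz": 14, "twist": -0.15, "jaw": 0},
    {"dx": -15, "dy": -75, "dz": 5, "twist": -0.32, "jaw": 0},
    {"dx": -30, "dy": -75, "dz": -10, "twist": -0.5, "jaw": 0},
    {"dx": -45, "dy": -75, "dz": -30, "twist": -0.68, "jaw": 0},
    {"dx": -60, "dy": -75, "dz": -50, "twist": -0.86, "jaw": 0},
    {"dx": -74, "dy": -75, "dz": -65, "twist": -1.04, "jaw": 0},
    {"dx": -74, "dy": -75, "dz": -75, "twist": -1.22, "jaw": 0},
    {"dx": -74, "dy": -75, "dz": -75, "twist": -1.4, "jaw": 0},
    {"dx": -74, "dy": -75, "dz": -75, "twist": -1.58, "jaw": 0},
    {"dx": -74, "dy": -75, "dz": -75, "twist": -1.76, "jaw": 0},
    {"dx": -74, "dy": -75, "dz": -75, "twist": -1.848, "jaw": 0},
  ],
)

```text
t: 18.58
eef_pos: [0.4466, 0.261, 0.2175]
orientation: [-0.707, 0.707, -0.014, 0.013]
wrist_force: [-0.4, -0.7, -0.2]
width: -0.0
```

```bash
python3 - <<'E'
from st import *
avg(5); o=bot.get_obs(); print(o['joint_positions'])
p,C=cam('wrist');save(p,'w8')
rows([(pose(1.53,.032,.146),'down')]+[(pose(f,.0195,.146+.0016*(f-1.53)),'%.2f'%f) for f in (1.53,1.35,1.17,.99,.81,.63)])
E
```

```text
torque 0.014 sd 0.030  bar 1.729 t 18.775 j7 -1.01 tcp [0.446 0.261 0.218]
[ 0.464  0.418 -1.272  1.886  0.435  1.164 -1.008]
down dx -0.7 dy 71.6 dz -0.3 twist -0.002
1.53 dx 11.8 dy 71.6 dz -0.3 twist -0.002
1.35 dx 20.4 dy 71.9 dz 2.5 twist 0.178
1.17 dx 29.3 dy 72.2 dz 3.7 twist 0.358
0.99 dx 38.2 dy 72.5 dz 3.3 twist 0.538
0.81 dx 47.0 dy 72.8 dz 1.3 twist 0.718
0.63 dx 55.2 dy 73.1 dz -2.3 twist 0.898
```

View pics/w8.png

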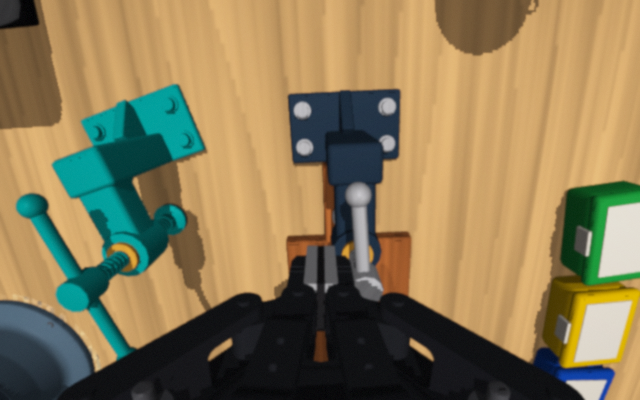

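The bar end with its ball at (357,195) is over the column and the fingers are clear on its left. Descending and pushing.

Request:
drive_tool(
  moves=[
    {"dx": -1, "dy": 40, "dz": 0, "twist": 0, "jaw": 0},
    {"dx": -1, "dy": 72, "dz": 0, "twist": 0, "jaw": 0},
    {"dx": -1, "dy": 72, "dz": 0, "twist": 0, "jaw": 0},
    {"dx": 11, "dy": 72, "dz": 0, "twist": 0, "jaw": 0},
    {"dx": 20.4, "dy": 72, "dz": 2.5, "twist": 0.178, "jaw": 0},
    {"dx": 29.3, "dy": 72.2, "dz": 3.7, "twist": 0.358, "jaw": 0},
    {"dx": 38.2, "dy": 72.5, "dz": 3.3, "twist": 0.538, "jaw": 0},
  ],
)

```text
t: 19.7
eef_pos: [0.4843, 0.2646, 0.1466]
orientation: [0.678, -0.677, 0.204, -0.203]
wrist_force: [-3.3, 0.7, -1.7]
width: 0.0001
```

```bash
cat > go.py <<'E'
import sys
from st import *
st();avg(6)
f0,z=float(sys.argv[1]),float(sys.argv[2])
rows([(pose(f0-k*.18,.0195,z-.0016*k*.18),'%.2f'%(f0-k*.18)) for k in range(0,6)])
E
python3 go.py .99 .145
```

```text
t 19.7 j [ 0.26  0.5  -1.02  1.87  0.49  1.04 -1.54] F [-3.271  0.651 -1.678] M [0.273 0.582 0.049] yaw 0.986 tcp [0.484 0.265 0.147] r 0.0515 ang 1.403 rxF 0.172 +Mz 0.220 Ftool [-3.084  1.681 -1.264]
torque 0.125 sd 0.050  bar 0.996 t 19.95 j7 -1.54 tcp [0.485 0.264 0.147]
0.99 dx 0.5 dy 1.7 dz -1.5 twist 0.005
0.81 dx 9.1 dy 1.9 dz 1.2 twist 0.185
0.63 dx 18.0 dy 2.2 dz 2.3 twist 0.365
0.45 dx 26.9 dy 2.5 dz 1.8 twist 0.545
0.27 dx 35.7 dy 2.8 dz -0.2 twist 0.725
0.09 dx 43.9 dy 3.1 dz -3.8 twist 0.905
```

Request:
drive_tool(
  moves=[
    {"dx": 9, "dy": 2, "dz": 1.2, "twist": 0.185, "jaw": 0},
    {"dx": 18, "dy": 2.2, "dz": 2.3, "twist": 0.365, "jaw": 0},
  ],
)

```text
t: 20.2
eef_pos: [0.5009, 0.2572, 0.1443]
orientation: [0.631, -0.628, 0.322, -0.322]
wrist_force: [-2.3, 2.6, -0.1]
width: -0.0001
```

```bash
sed -i 's/^    print(.torque.*/    print("each",np.array(tq).round(3));tq=tq[1:]\n&/' st.py; python3 go.py .63 .1445
```

```text
t 20.2 j [ 0.21  0.48 -0.93  1.85  0.45  1.03 -1.84] F [-2.263  2.583 -0.051] M [0.475 0.417 0.018] yaw 0.624 tcp [0.501 0.257 0.144] r 0.0502 ang 1.045 rxF 0.163 +Mz 0.181 Ftool [-3.418  0.056 -0.326]
each [0.181 0.042 0.153 0.149 0.087 0.086]
torque 0.103 sd 0.042  bar 0.621 t 20.45 j7 -1.84 tcp [0.501 0.256 0.144]
0.63 dx -0.1 dy -0.7 dz 0.6 twist 0.001
0.45 dx 8.4 dy -0.4 dz 3.3 twist 0.181
0.27 dx 17.3 dy -0.1 dz 4.5 twist 0.361
0.09 dx 26.3 dy 0.2 dz 4.0 twist 0.541
-0.09 dx 35.1 dy 0.5 dz 2.0 twist 0.721
-0.27 dx 43.3 dy 0.8 dz -1.6 twist 0.901
```

Request:
drive_tool(
  moves=[
    {"dx": 8.5, "dy": 0, "dz": 3, "twist": 0.181, "jaw": 0},
    {"dx": 17.3, "dy": 0, "dz": 4.5, "twist": 0.361, "jaw": 0},
    {"dx": 26.3, "dy": 0.3, "dz": 4, "twist": 0.541, "jaw": 0},
  ],
)

```text
t: 20.82
eef_pos: [0.5188, 0.2374, 0.1427]
orientation: [0.521, -0.52, 0.479, -0.478]
wrist_force: [-1.8, 3.0, -1.6]
width: -0.0001
```

```bash
python3 go.py .09 .1435
```

```text
t 20.825 j [ 0.16  0.45 -0.8   1.84  0.38  1.01 -2.29] F [-1.769  2.992 -1.617] M [ 0.645  0.247 -0.   ] yaw 0.084 tcp [0.519 0.237 0.143] r 0.0491 ang 0.502 rxF 0.171 +Mz 0.171 Ftool [-3.127  1.623 -1.512]
each [0.171 0.124 0.13  0.092 0.085 0.115]
torque 0.109 sd 0.018  bar 0.065 t 21.075 j7 -2.28 tcp [0.519 0.237 0.143]
0.09 dx -0.6 dy -0.8 dz 1.0 twist 0.000
-0.09 dx 7.9 dy -0.5 dz 3.7 twist 0.180
-0.27 dx 16.8 dy -0.2 dz 4.9 twist 0.360
-0.45 dx 25.8 dy 0.1 dz 4.5 twist 0.540
-0.63 dx 34.5 dy 0.4 dz 2.4 twist 0.720
-0.81 dx 42.8 dy 0.6 dz -1.2 twist 0.900
```

Request:
drive_tool(
  moves=[
    {"dx": 8, "dy": 0, "dz": 3, "twist": 0.18, "jaw": 0},
    {"dx": 17, "dy": 0.3, "dz": 4, "twist": 0.35, "jaw": 0},
    {"dx": 26, "dy": 0.5, "dz": 4, "twist": 0.4, "jaw": 0},
  ],
)

```text
t: 21.45
eef_pos: [0.5249, 0.2124, 0.1423]
orientation: [0.417, -0.416, 0.572, -0.571]
wrist_force: [-1.1, 5.4, -1.3]
width: 0.0004
```

```bash
cat >> go.py <<'E'
yaw=np.arctan2(tool()[1,2],tool()[0,2])
def fp(phi,z):
    d0=phi-yaw; h=.0145*np.cos(d0)+.011*abs(np.sin(d0)); p,_=pose(phi,.005+h,z)
    return p,np.c_[[np.sin(yaw),-np.cos(yaw),0],[0,0,-1.],[np.cos(yaw),np.sin(yaw),0]]
print('fixed yaw');rows([(fp(f0-k*.18,z-.0016*k*.18),'%.2f'%(f0-k*.18)) for k in range(0,6)])
E
python3 go.py -.45 .1425
```

```text
t 21.45 j [ 0.14  0.42 -0.72  1.85  0.33  0.99 -2.6 ] F [-1.096  5.407 -1.326] M [1.014 0.181 0.004] yaw -0.312 tcp [0.525 0.212 0.142] r 0.0492 ang -0.028 rxF 0.265 +Mz 0.269 Ftool [-4.808  1.339 -2.699]
each [0.269 0.156 0.211 0.093 0.162 0.098]
torque 0.144 sd 0.044  bar -0.491 t 21.7 j7 -2.60 tcp [0.525 0.211 0.142]
-0.45 dx 0.0 dy -0.0 dz 0.2 twist 0.138
-0.63 dx 8.9 dy 0.2 dz 1.8 twist 0.318
-0.81 dx 17.8 dy 0.5 dz 1.7 twist 0.498
-0.99 dx 26.7 dy 0.8 dz 0.0 twist 0.678
-1.17 dx 35.0 dy 1.1 dz -3.2 twist 0.858
-1.35 dx 42.7 dy 1.4 dz -7.9 twist 1.038
fixed yaw
-0.45 dx -1.4 dy -0.0 dz 0.4 twist -0.000
-0.63 dx 6.3 dy 0.2 dz 2.6 twist -0.000
-0.81 dx 14.8 dy 0.5 dz 3.4 twist -0.000
-0.99 dx 23.8 dy 0.8 dz 2.3 twist -0.000
-1.17 dx 32.9 dy 1.1 dz -0.7 twist -0.000
-1.35 dx 41.5 dy 1.4 dz -5.9 twist -0.000
```

Request:
drive_tool(
  moves=[
    {"dx": 3, "dy": 0, "dz": 1, "twist": 0, "jaw": 0},
    {"dx": 6, "dy": 0.2, "dz": 2.2, "twist": 0, "jaw": 0},
  ],
)

```text
t: 21.95
eef_pos: [0.5257, 0.2057, 0.1423]
orientation: [0.417, -0.416, 0.572, -0.571]
wrist_force: [-0.5, 4.8, -2.0]
width: 0.0001
```

```bash
sed -i 's/avg(6)/avg(11)/' go.py; python3 go.py -.63 .1422
```

```text
t 21.95 j [ 0.16  0.42 -0.72  1.86  0.32  0.99 -2.59] F [-0.515  4.797 -1.983] M [ 1.087  0.085 -0.081] yaw -0.312 tcp [0.526 0.206 0.142] r 0.0506 ang -0.161 rxF 0.235 +Mz 0.155 Ftool [-4.403  1.992 -1.964]
each [0.155 0.155 0.189 0.258 0.175 0.169 0.197 0.227 0.159 0.169 0.204]
torque 0.190 sd 0.031  bar -0.622 t 22.45 j7 -2.59 tcp [0.526 0.205 0.142]
-0.63 dx 2.9 dy 0.1 dz -0.7 twist 0.317
-0.81 dx 11.9 dy 0.4 dz -0.7 twist 0.497
-0.99 dx 20.7 dy 0.7 dz -2.4 twist 0.677
-1.17 dx 29.1 dy 1.0 dz -5.6 twist 0.857
-1.35 dx 36.8 dy 1.3 dz -10.2 twist 1.037
-1.53 dx 43.5 dy 1.6 dz -16.2 twist 1.217
fixed yaw
-0.63 dx 0.3 dy 0.1 dz 0.2 twist -0.000
-0.81 dx 8.8 dy 0.4 dz 1.0 twist -0.000
-0.99 dx 17.8 dy 0.7 dz -0.1 twist -0.000
-1.17 dx 26.9 dy 1.0 dz -3.1 twist -0.000
-1.35 dx 35.6 dy 1.3 dz -8.2 twist -0.000
-1.53 dx 43.2 dy 1.6 dz -15.4 twist -0.000
```

Request:
drive_tool(
  moves=[
    {"dx": 2.5, "dy": 0, "dz": 0.3, "twist": 0, "jaw": 0},
    {"dx": 5, "dy": 0.2, "dz": 0.6, "twist": 0, "jaw": 0},
  ],
)

```text
t: 22.7
eef_pos: [0.525, 0.2003, 0.1422]
orientation: [0.416, -0.415, 0.572, -0.572]
wrist_force: [-1.0, 5.6, -0.2]
width: 0.0002
```

```bash
sed -i 's/avg(11)/avg(15)/' go.py; python3 go.py -.72 .142 | head -4
```

```text
t 22.7 j [ 0.16  0.41 -0.72  1.86  0.32  0.98 -2.58] F [-1.021  5.618 -0.22 ] M [ 1.154  0.058 -0.107] yaw -0.313 tcp [0.525 0.2   0.142] r 0.0511 ang -0.267 rxF 0.263 +Mz 0.156 Ftool [-5.03   0.226 -2.703]
each [0.156 0.17  0.269 0.231 0.217 0.147 0.226 0.211 0.222 0.221 0.151 0.189
 0.15  0.202 0.254]
torque 0.204 sd 0.037  bar -0.730 t 23.4 j7 -2.58 tcp [0.525 0.2   0.142]
```

At rest it reads about 0.20 N·m, against about 0.105 when free. Turning torque is therefore about 0.25, in the snug band, so I back off and check.

Request:
drive_tool(
  moves=[
    {"dx": -8, "dy": 0, "dz": 3, "twist": 0, "jaw": 0},
    {"dx": -15, "dy": 0, "dz": 6, "twist": 0, "jaw": 0},
    {"dx": -15, "dy": -55, "dz": 6, "twist": 0, "jaw": 0},
    {"dx": -15, "dy": -110, "dz": 6, "twist": 0, "jaw": 0},
    {"dx": 30, "dy": -115, "dz": -20, "twist": -0.1, "jaw": 0},
    {"dx": 80, "dy": -115, "dz": -50, "twist": -0.2, "jaw": 0},
    {"dx": 130, "dy": -115, "dz": -80, "twist": -0.3, "jaw": 0},
    {"dx": 150, "dy": -115, "dz": -88, "twist": -0.3, "jaw": 0},
    {"dx": 150, "dy": -115, "dz": -88, "twist": -0.3, "jaw": 0},
  ],
)

```text
t: 24.52
eef_pos: [0.3939, 0.0813, 0.2569]
orientation: [-0.494, 0.496, -0.504, 0.505]
wrist_force: [0.5, 0.5, 0.2]
width: 0.0002
```

```bash
python3 - <<'E'
from fit import *
o=bot.get_obs();print(o['t'],o['wrist_force'],tool()[:3,3])
p,C=cam('wrist');print(fit(p,C,x0=(.476,.075,1.571)))
q,D=cam('top');print(fit(q,D,x0=(.476,.075,1.571)))
for k,z in [('snack_red',.05),('snack_blue',.05),('snack_green',.05),('snack_yellow',.05),('sandwich_tin',.06),('canister',.14),('spatula',.01)]:
    for r in optics.trace(q,k)[:1]: print(k,round(r['p'],2),r['location'])
c=p['frame'][0:260,40:440,::-1];cv2.imwrite('pics/w9.png',cv2.resize(c,None,fx=2,fy=2,interpolation=2))
E
```

```text
24.525 [0.4724 0.4883 0.2056] [0.3939 0.0813 0.2569]
(array([0.4756, 0.0778, 1.5722]), np.float64(0.13410807669959326))Traceback (most recent call last):
  File "<stdin>", line 4, in <module>
  File "fit.py", line 14, in fit
    M=[r for r in optics.trace(p,'board') if r['mask'].sum()>1500][0]['mask']
      ~~~~~~~~~~~~~~~~~~~~~~~~~~~~~~~~~~~~~~~~~~~~~~~~~~~~~~~~~~~~^^^
IndexError: list index out of range
```

```bash
python3 - <<'E'
from fit import *
p,C=cam('wrist');q,D=cam('top')
for k in ['snack_red','snack_blue','snack_green','snack_yellow','sandwich_tin','canister','spatula']:
    for r in optics.trace(q,k)[:1]: print(k,round(r['p'],2),r['location'])
c=p['frame'][0:260,40:440,::-1];cv2.imwrite('pics/w9.png',cv2.resize(c,None,fx=2,fy=2,interpolation=2))
E
```

```text
snack_red 0.94 [375.5, 132.1]
snack_blue 0.92 [338.9, 130.6]
snack_green 0.89 [271.5, 133.5]
snack_yellow 0.59 [450.6, 174.0]
sandwich_tin 0.61 [450.9, 173.2]
canister 0.72 [189.7, 172.7]
```

View pics/w9.png

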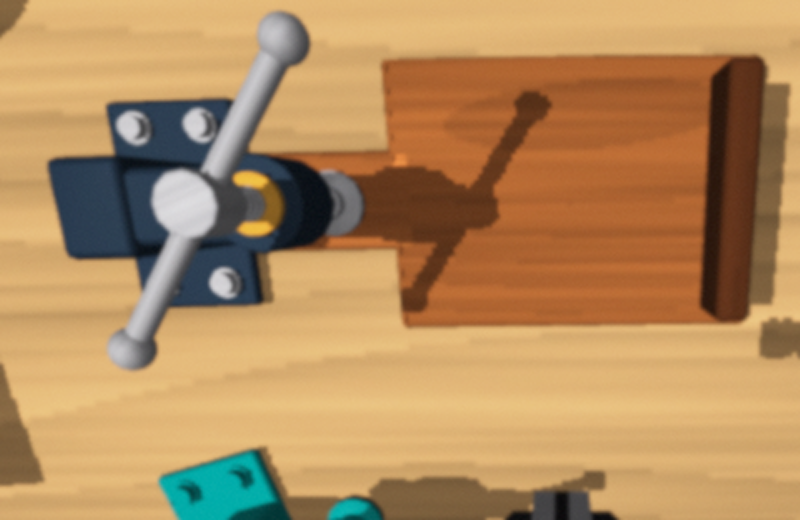

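```bash
python3 -c "
from bench import ticket; print(ticket.hand_in())"
```

```text
the job is handed in; nothing more can be done
None
```

The board is clamped to the counter and I handed the job in at about 25 s of the 72 s allowed. The hand-in gave no verdict.

**Board:** I gripped the fence and pushed the tail in until it stopped moving while the push rose to about 12 N, then let go. The last wrist-camera fit put the board's centreline at x = 0.4756 m (clamp centre about 0.4755 m). It was square to the clamp within about 0.002 rad, with the end at the column face. A matching fit from the top camera failed because the network did not find the board.

**Clamp:** I turned the T-bar clockwise about 4.3 rad with closed fingers, backing off when it felt snug. At rest it read about 0.20 N·m, against 0.105 N·m with the pad clear. That suggests about 0.25 N·m while turning, inside the 0.21–0.29 range. Single readings scattered by about 0.04 N·m, so the estimate is good to roughly 0.02.

**Bar angle:** The angle worked out from the fingers (-0.73 rad) differed from a rough reading of the last picture (about -0.46 rad). I put that down to the finger size I assumed. The torque figure does not depend on it.

**Bystanders:** The network placed the red, blue and green boxes, the tin and the canister within a few pixels of where they started. It mistook the tin for the yellow box and missed the spatula. So those two are not confirmed by a final check, though I never sent the tool down near either of them.

The gripper was clear of everything at the end.

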